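# Heft the two moulds: empty one to the drying rack, full one held up

### The job

These two plaster moulds look alike, but one still has its solid casting inside and the other has been emptied: lift them in turn and feel which is heavier. Stand the empty, lighter one upright on the slatted drying rack, setting it down gently, and finish holding the full, heavier one upright and still above the middle of the ware board, about 10 cm clear of it and still in the gripper at the end, ready for me to take the band off. Keep both moulds upright and leave the other ware and the brush where they are.

Things in the scene. Friction and masses are not known exactly. Their poses are not given: they have to be found in the camera images.
- mould_a: closed white plaster block mould standing pour-hole down, its top plain: upright elongated octagon 92 mm long (x), 66 mm wide (y, flat parallel sides), 95 mm tall, corners cut 14 mm, thin black rubber band 22 mm up. Origin: centre of underside, z up; it stands on the bench, whose top is at height 0. Grip across the 66 mm width
- mould_b: second mould, outside just like mould_a: 92 mm long (x), 66 mm wide (y), 95 mm tall. Origin: centre of underside, z up. Either mould may be the full one, the casting cannot be seen; the full one is 0.13 to 0.28 kg heavier than the empty one, and both weigh 0.4 to 0.75 kg
- drying_rack: slatted wooden drying rack, fixed, 230 mm (x) by 240 mm (y), its flat top of five slats 30 mm above the bench (slats 34 mm wide, 15 mm gaps, running along its y). Origin: centre of its underside, on the bench. It stands on one side of the bench, the ware board on the other; which side is which varies
- ware_board: plain wooden ware board, fixed, 320 mm long (x), 160 mm wide (y), 18 mm thick, lying on the bench; one raw pestle head stands near its end away from the robot. Origin: centre of its underside
- pestle_head: bystander: raw solid-cast pestle head, a round blank 45 mm across and 62 mm tall, narrowing upward, standing on the ware board. Origin: centre of its underside
- cast_bowl: bystander: open raw clay bowl, 112 mm across the rim, 48 mm tall. Origin: centre of its underside
- teapot: bystander: raw clay teapot, body 112 mm across, 118 mm tall, spout and handle reach to 90 mm from its axis. Origin: centre of its underside
- brush: bystander: flat brush 180 mm long, lying on the bench. Origin: its middle, on the underside

How it is judged (in metres and radians):
On the way, in this order (a step that is already met when the one before it is completed fails the run):
1. a mould is lifted clear of the bench (((height (world z) of mould_a above 0.015 m and contact force between mould_a and the fingers above 1 N) or (height (world z) of mould_b above 0.015 m and contact force between mould_b and the fingers above 1 N))), for 0.1 s.
2. the empty, lighter mould stands upright on the drying rack, let go (((contact force between mould_a and drying_rack between 2.5 and 5.3 N and height (world z) of mould_a above 0.025 m and contact force between mould_a and the fingers below 0.1 N and angle between mould_a's own z axis and vertical below 0.12 rad and linear speed of mould_a below 0.03 m/s) or (contact force between mould_b and drying_rack between 2.5 and 5.3 N and height (world z) of mould_b above 0.025 m and contact force between mould_b and the fingers below 0.1 N and angle between mould_b's own z axis and vertical below 0.12 rad and linear speed of mould_b below 0.03 m/s))), for 0.3 s.
At the end, for the whole second after the job is handed in: Lighter mould alone on the rack (under 5.3 N on it), within 0.12 rad of upright, at rest, let go. Heavier one gripped, carried by nothing else, still, within 0.2 rad of upright, origin within 70 mm of the board centre seen from above, underside 70 to 240 mm above the bench (((contact force between mould_a and drying_rack between 2.5 and 5.3 N and height (world z) of mould_a above 0.025 m and contact force between mould_a and the fingers below 0.1 N and angle between mould_a's own z axis and vertical below 0.12 rad and linear speed of each of mould_a, mould_b below 0.03 m/s and contact force between mould_b and the fingers above 2 N and height (world z) of mould_b between 0.07 and 0.24 m and angle between mould_b's own z axis and vertical below 0.2 rad and horizontal distance between mould_b and ware_board below 0.07 m and contact force between mould_b and drying_rack below 0.1 N) or (contact force between mould_b and drying_rack between 2.5 and 5.3 N and height (world z) of mould_b above 0.025 m and contact force between mould_b and the fingers below 0.1 N and angle between mould_b's own z axis and vertical below 0.12 rad and linear speed of each of mould_b, mould_a below 0.03 m/s and contact force between mould_a and the fingers above 2 N and height (world z) of mould_a between 0.07 and 0.24 m and angle between mould_a's own z axis and vertical below 0.2 rad and horizontal distance between mould_a and ware_board below 0.07 m and contact force between mould_a and drying_rack below 0.1 N))); the arm keeps its last pose, push and grip.
It fails at once if a mould is tipped over (more than 0.5 rad) (angle between any of mould_a, mould_b's own z axis and vertical above 0.5 rad).
It fails at once if a mould is let fall (about 1 cm or more) or knocked flying ((contact force between mould_a and the fingers below 0.1 N and linear speed of mould_a above 0.45 m/s) or (contact force between mould_b and the fingers below 0.1 N and linear speed of mould_b above 0.45 m/s)).
It fails at once if other ware or the brush is shifted by more than 40 mm (distance of any of pestle_head, cast_bowl, teapot, brush from where it was at the start of the episode above 0.04 m).
It also fails if it takes over 72 s, if anything falls off the work surface, if the arm or the gripper's body presses on something with over 40 N, if the wrist force passes 120 N, or if a joint passes its speed limit or range.

### The arm

A 6-joint arm with a two-finger parallel gripper is mounted at the origin on the work surface. World frame = base frame: x ahead of the robot, y to its left, z up, the work surface at z = 0. Lengths are in mm, angles in rad, forces in N, time in s.
With the tool pointing down it reaches from about 375 to 925 mm from the base axis. Payload 5.7 kg.
Tool frame: the origin (TCP) lies on the centre line of the jaws, within the pads' length; the fingertips stand 11 mm ahead of it and the grasp point (between the pads) lies 8 mm behind it; y points along the fingers, z is the direction in which the jaws open and shut, and the axes are right-handed (so a half turn about y gives the same grasp; the last joint's range is limited). The gripper opens to 85 mm and grips with 20 to 120 N. Pads are 22 mm wide; open, the fingers measure 114 mm over their backs; the gripper's body (76 mm by 85 mm) begins 54 mm behind the grasp point. The pads swing forward as they close: fully open they stand 13 mm farther back than shut.
Start: joints at [-1.43, 0.359, 1.51, -0, 1.272, -0.115], TCP at [151.798, -580.45, 242.267] pointing down, gripper open.
Joint ranges: [-2.97, 2.97], [-1.01, 2.36], [0.21, 2.38], [-0.96, 4.11], [0.2, 2.71], [-2.98, 2.98]. Speed limits (rad/s): [2.39, 2.39, 3.14, 3.14, 3.14, 3.14].

### API

Orientations are given as a unit quaternion [w, x, y, z].
In Python, from station import ctrl gives the robot as it stands.
- The arm moves only by the tool drive_tool, never from a script. Its argument "series" is one flat list of numbers, 7 for each row, row after row: the opening in per cent of the stroke, from 0 (shut) to 100 (fully open), then the shift along the tool's x, y, z in mm, then the turn, a rotation vector about the tool's x, y, z in rad. In form: [claw, x, y, z, ax, ay, az, claw, x, y, z, ax, ay, az, ...]. A call has 1 to 5 rows; each row shifts and turns the commanded pose from where the row before left it, along the tool's axes as they then stand; what a row does not reach is not made up. A row lasts 1/10 s, in which the tool goes at most 50 mm and 8.59 degrees, less where a joint would pass 70% of its speed; a pose out of reach is approached as far as the arm can. A call with a gripper value outside its range is refused whole. The fingers move at their own pace and stop on an object; "grip_force" is the grip in N (left out, the last holds). Time passes only in rows, so rows that do not move let the fingers close. It gives the time, the measured TCP pose, the force and the opening at its end, in the units of the state.
- ctrl.get_obs(): the state, without advancing time (a new reading comes with each control period).
- ctrl.read_camera(name): name is "side" or "top" or "wrist"; returns the picture (420x560x3 uint8, red, green, blue); there is no depth.
- ctrl.camera_params(name): a dict with "fovy" (degrees; the focal length in pixels is half the picture's height over the tangent of half this angle, whatever the lens; pixels are square), "cx", "cy" (the principal point, pixels), "world_from_camera" (4x4, takes a point from camera to world coordinates). Camera axes: x right, y down, z forward; pixel columns grow to the right and rows downward; lengths in mm; the calibration is good to about 2 mm. The wrist camera is an equidistant fisheye: a pixel r from the principal point sees the ray r / f radians off the axis. A picture is of the moment at which its call begins: read the wrist's pose just before it. camera_params takes no time and is no camera call; for the wrist camera it gives the pose at the moment of the call.
- ctrl.finish_job(): hands the job in, once; it reports no verdict.
The state is a dict: "clock": time; "q": joint angles; "joint_vel": joint speeds; "effort": joint torques, N m; "tcp_pos": TCP position; "tcp_rot": TCP orientation; "wrist_force": force on the tool from outside, world axes, zero at the start; "torque": the same for the moment, N m; "opening": finger opening in mm.
Only numpy, scipy, OpenCV 4.12 (cv2) and the standard library are available. Lean on these libraries where they do the work, as an engineer would, in place of code of your own. Each camera call takes 0.05 s, during which the arm holds its last target. There are 200 camera calls.

## Working session

There is one attempt and no reset: what is moved stays moved. The work goes in short steps, Python scripts to look and compute and a tool call to move; the robot and the scene stay as the last step left them, time stands still between calls to the robot, and variables do not carry over. Pictures are saved under pics/ and viewed, about 8 in all and at most 12, crops included, and the job is handed in when it is done.

Besides the shell and the picture viewer there is one more tool, called after "Call:" by a JSON object that holds its "name" and its "arguments", one argument or row to a line. drive_tool: Moves the arm, as the interface text tells. Its arguments: {"type":"object","properties":{"series":{"type":"array","items":{"type":"number"}},"grip_force":{"type":"number"}},"required":["series"]}

```bash
mkdir -p pics; ls
cat > h.py <<'E'
import numpy as np,cv2
from station import ctrl
def shot(n,f):
    p=ctrl.camera_params(n); im=ctrl.read_camera(n); cv2.imwrite(f,np.ascontiguousarray(im[:,:,::-1])); return im,p
def plane(p,uv,z,fish=False):
    T=np.array(p["world_from_camera"]); f=210/np.tan(np.radians(p["fovy"])/2)
    d=np.array([uv[0]-p["cx"],uv[1]-p["cy"]],float)
    if fish:
        r=np.hypot(*d)+1e-9; th=r/f; v=np.r_[d/r*np.sin(th),np.cos(th)]
    else: v=np.r_[d/f,1]
    w=T[:3,:3]@v; o=T[:3,3]; return o+w*(z-o[2])/w[2]
E
python3 - <<'E'
from h import *
ims=[]
for n in("top","side"):
    im,p=shot(n,f"pics/{n}0.png"); print(n,p)
print(ctrl.get_obs())
E
```

```text
pics
top {'fovy': 51.22019076572434, 'cx': 285.286575690464, 'cy': 210.60219540533922, 'world_from_camera': array([[-2.53764552e-02, -9.91092664e-01,  1.30733956e-01,
         5.28110040e+02],
       [-9.99552678e-01,  2.72257711e-02,  1.23774906e-02,
        -7.05633647e+00],
       [-1.58265729e-02, -1.30361379e-01, -9.91340219e-01,
         9.71165101e+02],
       [ 0.00000000e+00,  0.00000000e+00,  0.00000000e+00,
         1.00000000e+00]])}
side {'fovy': 42.13999639135204, 'cx': 287.8008897737378, 'cy': 202.8817162620872, 'world_from_camera': array([[-9.89999145e-01, -8.52830149e-02,  1.12376596e-01,
         5.11181366e+02],
       [-1.40818528e-01,  5.49545025e-01, -8.23511024e-01,
         9.84733238e+02],
       [ 8.47550365e-03, -8.31099917e-01, -5.56058534e-01,
         6.75343370e+02],
       [ 0.00000000e+00,  0.00000000e+00,  0.00000000e+00,
         1.00000000e+00]])}
{'clock': 0.1, 'q': array([-1.43011124e+00,  3.59430087e-01,  1.51135388e+00,  6.97140334e-06,
        1.27251670e+00, -1.15087245e-01]), 'joint_vel': array([ 0.00078037, -0.00159574, -0.00240986,  0.0002176 ,  0.00167132,
        0.00013025]), 'effort': array([ 3.98820748e-04, -5.28654170e+01, -2.79349476e+01, -1.38294895e-04,
        5.05649179e-03,  1.13294317e-05]), 'tcp_pos': array([ 151.71099145, -579.86630228,  241.52806697]), 'tcp_rot': array([ 0.09017676, -0.0901875 ,  0.70193603, -0.70072832]), 'wrist_force': array([-0.63056365,  0.2740873 , -0.54236784]), 'torque': array([-0.01874216,  0.03567523, -0.01720371]), 'opening': 85.49325556283904}
```

View pics/top0.png

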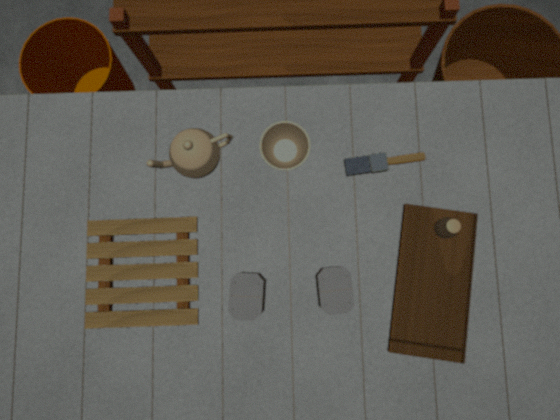

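View pics/side0.png

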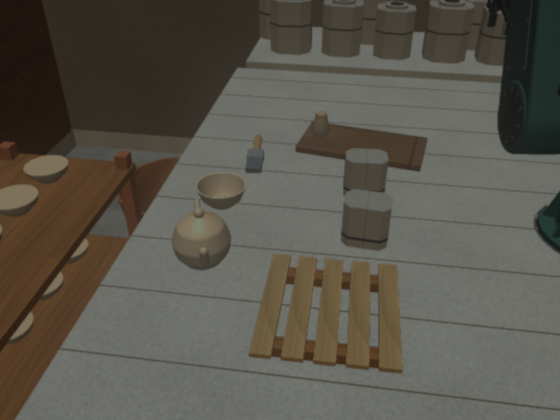

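Top view: rack at px (141,272), moulds at about (247,296) and (335,290), board (433,283) with the pestle at (450,227), and bowl, teapot and brush in the far row. I'll crop the moulds for their outlines.

Run:
```python
from h import *
im=cv2.imread("pics/top0.png"); c=im[255:335,215:375]
g=cv2.normalize(c,None,0,255,cv2.NORM_MINMAX); c=cv2.resize(np.clip((c.astype(float)-60)*2,0,255).astype('uint8'),None,fx=5,fy=5,interpolation=cv2.INTER_CUBIC); cv2.imwrite("pics/c1.png",c)
print(im[296,247],im[290,335],im[296,290],im[335,290])
p=ctrl.camera_params("top")
for uv,z in [((247,296),95),((335,290),95)]: print(plane(p,uv,z))
for uv in [(404,205),(477,212),(464,361),(389,353)]: print('b',plane(p,uv,18))
for uv in [(88,219),(196,217),(198,325),(86,328)]: print('r',plane(p,uv,30))
print('pestle',plane(p,(454,226),62))
```

```text
[ 94 100 101] [91 96 98] [ 94 103 107] [110 113 110]
[476.13109329  83.58015474  95.        ]
[483.50637706 -89.87742489  95.        ]
b [ 659.03730438 -255.25249713   18.        ]
b [ 639.26901088 -412.62529772   18.        ]
b [ 327.10798772 -359.9778721    18.        ]
b [ 346.74046885 -204.95414661   18.        ]
r [645.58847033 434.58595697  30.        ]
r [643.5503021  198.74636082  30.        ]
r [414.86066621 194.24005687  30.        ]
r [414.2338401  431.03136464  30.        ]
pestle [ 606.25726783 -344.21386177   62.        ]
```

View pics/c1.png

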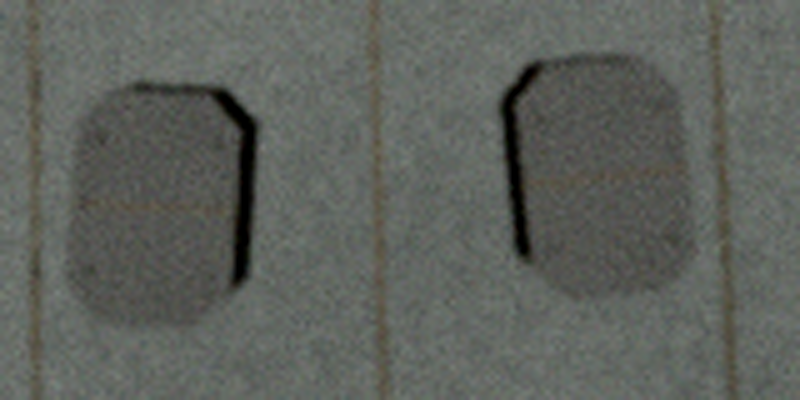

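Left mould top centre is at about (475,85), right one at about (483,-91), and their yaws are about -0.08 and +0.055. Now a helper that turns a target into tool-axis shifts.

```bash
cat >> h.py <<'E'
from scipy.spatial.transform import Rotation as Ro
def delta(pos,yaw=0):
    o=ctrl.get_obs(); q=np.array(o["tcp_rot"]); R=Ro.from_quat(q[[1,2,3,0]])
    G=Ro.from_euler('z',yaw)*Ro.from_matrix(np.array([[1,0,0],[0,0,1],[0,-1,0.]]))
    d=np.array(pos)-o["tcp_pos"]
    print('t',round(o["clock"],2),'pos',o["tcp_pos"].round(1),'F',o["wrist_force"].round(2),'op',round(o["opening"],1))
    print('turn',(R.inv()*G).as_rotvec().round(3),'shift before turn',R.inv().apply(d).round(1),'after turn',G.inv().apply(d).round(1))
E
python3 -c "
from h import *
q=ctrl.get_obs()['tcp_rot'];print(Ro.from_quat(q[[1,2,3,0]]).as_matrix().round(3))
delta([483,-91,230],0.055)"
```

```text
[[-0.967 -0.     0.253]
 [-0.253  0.002 -0.967]
 [-0.    -1.    -0.002]]
t 0.1 pos [ 151.7 -579.9  241.5] F [-0.63  0.27 -0.54] op 85.5
turn [-0.    -2.941 -0.003] shift before turn [-444.2   12.3 -389.1] after turn [357.7  11.5 469.9]
```

```bash
sed -i 's/\[\[1,0,0\],\[0,0,1\],\[0,-1,0.\]\]/[[-1,0,0],[0,0,-1],[0,-1,0.]]/' h.py
python3 -c "
from h import *
delta([460,-91,230],0.055)"
```

```text
t 0.1 pos [ 151.7 -579.9  241.5] F [-0.63  0.27 -0.54] op 85.5
turn [ 0.002  0.201 -0.   ] shift before turn [-421.9   12.3 -394.9] after turn [-334.7   11.5 -471.2]
```

Call:
{"name": "drive_tool", "arguments": {
  "series": [100,0,0,0,0,0.1,0,100,0,0,0,0,0.1,0,100,-22,1,-31,0,0,0,100,-28,1,-39,0,0,0,100,-28,1,-39,0,0,0],
  "grip_force": 40
}}

```text
clock: 0.6
tcp_pos: [223.9, -465.9, 238.7]
tcp_rot: [0.019, -0.019, 0.707, -0.706]
wrist_force: [0.6, 0.6, 0.7]
opening: 85.6
```

Call:
{"name": "drive_tool", "arguments": {
  "series": [100,-28,1,-39,0,0,0,100,-28,1,-39,0,0,0,100,-28,1,-39,0,0,0,100,-28,1,-39,0,0,0,100,-28,1,-39,0,0,0]
}}

```text
clock: 1.1
tcp_pos: [353.0, -262.9, 234.2]
tcp_rot: [0.02, -0.02, 0.707, -0.707]
wrist_force: [1.6, -0.6, -0.3]
opening: 85.8
```

Call:
{"name": "drive_tool", "arguments": {
  "series": [100,-28,1,-39,0,0,0,100,-28,1,-39,0,0,0,100,-28,1,-39,0,0,0,100,-20,0,-30,0,0,0,100,0,0,0,0,0,0]
}}

```text
clock: 1.6
tcp_pos: [449.7, -108.6, 231.1]
tcp_rot: [0.022, -0.021, 0.707, -0.706]
wrist_force: [1.0, -0.3, 0.1]
opening: 85.4
```

```bash
python3 -c "
from h import *
delta([460,-91,230],0.055)
im,p=shot('wrist','pics/w1.png');print(p)"
```

```text
t 1.6 pos [ 449.7 -108.6  231.1] F [ 1.03 -0.31  0.1 ] op 85.4
turn [ 0.002  0.006 -0.001] shift before turn [-11.4   1.2 -17. ] after turn [-11.3   1.1 -17. ]
{'fovy': 65.70646984690485, 'cx': 279.85838480042577, 'cy': 205.68794340341248, 'world_from_camera': array([[ 6.12617241e-02, -9.47910427e-01, -3.12590504e-01,
         5.29999438e+02],
       [-9.98121093e-01, -5.85354987e-02, -1.81074260e-02,
        -1.04588243e+02],
       [-1.13342311e-03,  3.13112468e-01, -9.49715377e-01,
         3.62609510e+02],
       [ 0.00000000e+00,  0.00000000e+00,  0.00000000e+00,
         1.00000000e+00]])}
```

View pics/w1.png

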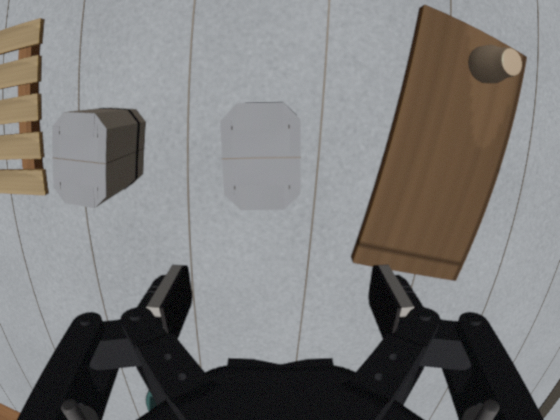

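The wrist view shows the right mould's top face, u 221–300, v 101–209 (side edges (221,117)–(223,196) and (299,117)–(301,194)). The left mould's top face is around (81,158).

```bash
cat > m.py <<'E'
from h import *
p=ctrl.camera_params('wrist')
for n,pts in dict(R=[(221,117),(223,196),(299,117),(301,194),(260,101),(262,209),(222,158),(300,156)],L=[(54,126),(56,190),(107,129),(106,188),(83,110),(84,207)]).items():
    W=np.array([plane(p,q,95,True)[:2] for q in pts]); print(n,W.round(1).tolist())
    print('long-edge yaw',[round(float(np.arctan2(*(W[i]-W[i+1])[::-1])),3) for i in(0,2)],'centre',W[:4].mean(0).round(1),W[4:6].mean(0).round(1))
for q in [(424,6),(525,60),(456,279),(353,261)]: print('b',plane(p,q,18,True).round(0))
delta([483,-91,230],0.05)
E
python3 m.py
```

```text
R [[514.5, -58.7], [446.6, -61.9], [517.6, -122.5], [452.4, -129.1], [528.9, -90.1], [436.8, -96.3], [480.0, -60.5], [485.3, -125.7]]
long-edge yaw [0.047, 0.1] centre [482.8 -93. ] [482.8 -93.2]
L [[508.7, 111.9], [443.7, 116.6], [503.9, 48.1], [448.3, 52.9], [522.3, 74.8], [427.6, 81.9]]
long-edge yaw [-0.072, -0.087] centre [476.1  82.4] [475.   78.4]
b [ 658. -259.   18.]
b [ 629. -412.   18.]
b [ 324. -362.   18.]
b [ 350. -206.   18.]
t 1.65 pos [ 448.6 -110.4  231. ] F [ 0.1  -0.34 -0.4 ] op 85.5
turn [0.    0.01  0.001] shift before turn [-35.5   1.  -17.3] after turn [-35.3   1.  -17.7]
```

```bash
python3 -c "
from h import *
delta([483,-93,58],0.07)"
```

```text
t 1.65 pos [ 448.6 -110.4  231. ] F [ 0.1  -0.34 -0.4 ] op 85.5
turn [ 0.    -0.01   0.001] shift before turn [-35.5 173.  -15.2] after turn [-35.5 173.  -14.9]
```

Call:
{"name": "drive_tool", "arguments": {
  "series": [100,-18,0,-8,0,-0.01,0,100,-17,20,-7,0,0,0,100,0,35,0,0,0,0,100,0,30,0,0,0,0,100,0,0,0,0,0,0]
}}

```text
clock: 2.15
tcp_pos: [478.5, -95.1, 143.0]
tcp_rot: [0.02, -0.026, 0.708, -0.706]
wrist_force: [-1.6, -0.7, 0.4]
opening: 85.5
```

```bash
python3 -c "
from h import *
delta([483,-93,58],0.07)"
```

```text
t 2.15 pos [478.5 -95.1 143. ] F [-1.6  -0.66  0.37] op 85.5
turn [ 0.003 -0.005  0.008] shift before turn [-5.3 84.9 -1.6] after turn [-4.7 85.  -1.8]
```

Call:
{"name": "drive_tool", "arguments": {
  "series": [100,-3,20,-1,0,0,0,100,0,25,0,0,0,0,100,0,25,0,0,0,0,100,0,15,0,0,0,0,100,0,0,0,0,0,0]
}}

```text
clock: 2.65
tcp_pos: [484.1, -94.6, 60.8]
tcp_rot: [0.022, -0.024, 0.707, -0.706]
wrist_force: [-1.9, -0.4, -0.1]
opening: 85.5
```

Call:
{"name": "drive_tool", "arguments": {
  "series": [40,0,0,0,0,0,0,40,0,0,0,0,0,0,40,0,0,0,0,0,0,40,0,0,0,0,0,0,40,0,0,0,0,0,0],
  "grip_force": 40
}}

```text
clock: 3.15
tcp_pos: [485.7, -94.0, 62.8]
tcp_rot: [-0.024, 0.022, -0.707, 0.707]
wrist_force: [-0.5, 1.3, 7.7]
opening: 65.3
```

```bash
python3 -c "
from h import *
delta([483,-93,58],0.07)"
```

```text
t 3.15 pos [485.7 -94.   62.8] F [-0.53  1.33  7.7 ] op 65.3
turn [-0.    -0.005 -0.002] shift before turn [ 2.7  4.8 -1.2] after turn [ 2.6  4.8 -1.2]
```

Call:
{"name": "drive_tool", "arguments": {
  "series": [40,0,-3,0,0,0,0,40,0,-10,0,0,0,0,40,0,-15,0,0,0,0,40,0,-12,0,0,0,0,40,0,0,0,0,0,0]
}}

```text
clock: 3.65
tcp_pos: [486.5, -94.4, 103.2]
tcp_rot: [-0.025, 0.022, -0.706, 0.707]
wrist_force: [1.2, -0.3, -5.9]
opening: 65.3
```

Call:
{"name": "drive_tool", "arguments": {
  "series": [40,0,0,0,0,0,0,40,0,0,0,0,0,0,40,0,0,0,0,0,0,40,0,0,0,0,0,0,40,0,0,0,0,0,0]
}}

```text
clock: 4.15
tcp_pos: [484.9, -93.8, 101.0]
tcp_rot: [0.023, -0.024, 0.707, -0.707]
wrist_force: [0.2, 0.2, -6.6]
opening: 65.4
```

Call:
{"name": "drive_tool", "arguments": {
  "series": [40,0,0,0,0,0,0]
}}

```text
clock: 4.25
tcp_pos: [485.0, -93.9, 101.1]
tcp_rot: [0.023, -0.023, 0.707, -0.707]
wrist_force: [0.7, 0.0, -5.6]
opening: 65.7
```

Call:
{"name": "drive_tool", "arguments": {
  "series": [40,0,0,0,0,0,0]
}}

```text
clock: 4.35
tcp_pos: [485.1, -93.9, 101.2]
tcp_rot: [0.023, -0.023, 0.707, -0.707]
wrist_force: [-0.5, 0.1, -5.8]
opening: 65.6
```

Call:
{"name": "drive_tool", "arguments": {
  "series": [40,0,0,0,0,0,0]
}}

```text
clock: 4.45
tcp_pos: [485.1, -93.9, 101.3]
tcp_rot: [0.023, -0.023, 0.707, -0.707]
wrist_force: [0.3, -0.1, -6.0]
opening: 65.2
```

Call:
{"name": "drive_tool", "arguments": {
  "series": [40,0,0,0,0,0,0]
}}

```text
clock: 4.55
tcp_pos: [485.1, -93.9, 101.3]
tcp_rot: [0.023, -0.023, 0.707, -0.707]
wrist_force: [-0.4, 0.2, -5.4]
opening: 65.5
```

```bash
cat > wz.py <<'E'
from h import *
F=[];E=[]
for i in range(12):
    o=ctrl.get_obs(); F.append(o['wrist_force']);E.append(o['effort']); ctrl.read_camera('side')
F=np.array(F);print('F',F.mean(0).round(2),'sd',F.std(0).round(2),'T',o['torque'].round(3),'eff',np.mean(E,0).round(2),'q',o['q'].round(3))
E
python3 wz.py; python3 -c "
from h import *
delta([483,-93,58],0.07)
shot('side','pics/s1.png')"
```

```text
F [ 0.04 -0.19 -6.47] sd [0.55 0.48 0.53] T [ 0.027 -0.005  0.048] eff [-0.000e+00 -4.897e+01 -2.034e+01 -0.000e+00  1.000e-02 -0.000e+00] q [-0.331  0.393  1.889  0.     0.86   1.174]
t 5.15 pos [485.1 -93.9 101.3] F [ 0.17  0.49 -6.5 ] op 65.5
turn [ 0.    -0.004  0.   ] shift before turn [ 2.  43.3 -1. ] after turn [ 2.  43.3 -1. ]
```

View pics/s1.png

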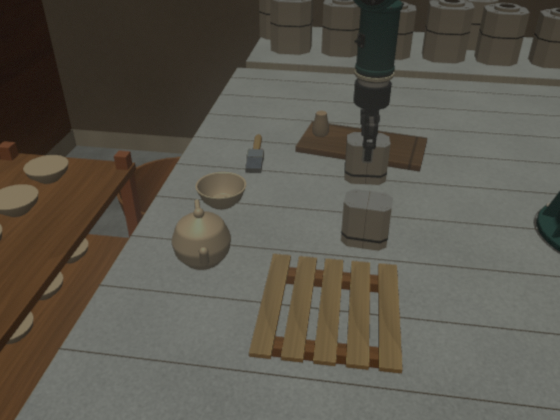

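The right mould is lifted level and weighs about 6.2 N, so it is probably the full one. I'll set it back down and lift the left one to compare.

Call:
{"name": "drive_tool", "arguments": {
  "series": [40,0,15,0,0,0,0,40,0,14,0,0,0,0,40,0,5,0,0,0,0,40,0,3,0,0,0,0,40,0,1,0,0,0,0]
}}

```text
clock: 5.7
tcp_pos: [485.2, -93.9, 63.3]
tcp_rot: [0.023, -0.023, 0.707, -0.707]
wrist_force: [0.4, 0.0, -6.7]
opening: 65.4
```

Call:
{"name": "drive_tool", "arguments": {
  "series": [40,0,0.5,0,0,0,0,40,0,0,0,0,0,0,40,0,0,0,0,0,0]
}}

```text
clock: 6.0
tcp_pos: [485.4, -94.0, 63.2]
tcp_rot: [-0.024, 0.023, -0.707, 0.707]
wrist_force: [0.6, 0.0, -6.6]
opening: 65.4
```

Call:
{"name": "drive_tool", "arguments": {
  "series": [40,0,1,0,0,0,0,40,0,0,0,0,0,0,40,0,0,0,0,0,0]
}}

```text
clock: 6.3
tcp_pos: [485.4, -94.0, 62.8]
tcp_rot: [-0.024, 0.023, -0.707, 0.707]
wrist_force: [-3.0, 0.7, 6.3]
opening: 65.6
```

Call:
{"name": "drive_tool", "arguments": {
  "series": [40,0,1,0,0,0,0,40,0,0,0,0,0,0,40,0,0,0,0,0,0]
}}

```text
clock: 6.6
tcp_pos: [485.4, -94.0, 62.8]
tcp_rot: [-0.024, 0.023, -0.707, 0.707]
wrist_force: [-6.2, 1.5, 18.5]
opening: 65.8
```

Call:
{"name": "drive_tool", "arguments": {
  "series": [40,0,1,0,0,0,0,40,0,0,0,0,0,0,40,0,0,0,0,0,0]
}}

```text
clock: 6.9
tcp_pos: [485.4, -94.0, 62.7]
tcp_rot: [-0.024, 0.023, -0.707, 0.707]
wrist_force: [-8.3, 2.5, 31.5]
opening: 65.4
```

Call:
{"name": "drive_tool", "arguments": {
  "series": [40,0,-2,0,0,0,0,100,0,0,0,0,0,0,100,0,0,0,0,0,0,100,0,0,0,0,0,0,100,0,0,0,0,0,0]
}}

```text
clock: 7.4
tcp_pos: [485.2, -93.9, 61.6]
tcp_rot: [0.023, -0.023, 0.707, -0.707]
wrist_force: [-0.2, -0.4, 0.1]
opening: 85.5
```

Call:
{"name": "drive_tool", "arguments": {
  "series": [100,0,-30,0,0,0,0,100,0,-45,0,0,0,0,100,0,-35,0,0,0,0,100,0,0,0,0,-0.07,0,100,0,0,0,0,-0.08,0]
}}

```text
clock: 7.9
tcp_pos: [486.2, -94.2, 173.3]
tcp_rot: [-0.078, 0.076, -0.702, 0.703]
wrist_force: [0.3, -0.4, -0.7]
opening: 85.2
```

```bash
python3 -c "
from h import *
delta([450,75,200],-0.08)"
```

```text
t 7.9 pos [486.2 -94.2 173.3] F [ 0.26 -0.4  -0.66] op 85.2
turn [-0.001  0.299 -0.003] shift before turn [  -1.5  -27.  -173. ] after turn [  49.6  -26.7 -165.8]
```

Call:
{"name": "drive_tool", "arguments": {
  "series": [100,0,-14,0,0,0.1,0,100,0,-13,0,0,0.1,0,100,0,0,0,0,0.1,0,100,12,0,-41,0,0,0,100,13,0,-42,0,0,0]
}}

```text
clock: 8.4
tcp_pos: [467.6, -9.1, 198.8]
tcp_rot: [-0.031, 0.031, 0.706, -0.706]
wrist_force: [1.7, 0.4, 0.1]
opening: 85.6
```

Call:
{"name": "drive_tool", "arguments": {
  "series": [100,12,0,-41,0,0,0,100,13,0,-42,0,0,0,100,0,0,0,0,0,0,100,0,0,0,0,0,0]
}}

```text
clock: 8.8
tcp_pos: [449.0, 76.5, 198.7]
tcp_rot: [0.029, -0.029, -0.706, 0.707]
wrist_force: [-0.2, -0.1, -0.4]
opening: 85.5
```

```bash
python3 -c "
from h import *
im,p=shot('wrist','pics/w2.png')
delta([475.5,81,61],-0.08)"
```

```text
t 8.85 pos [449.4  75.6 198.8] F [ 1.31 -0.08  0.21] op 85.7
turn [-0.    -0.003 -0.   ] shift before turn [-25.5 137.8  -7.6] after turn [-25.6 137.8  -7.5]
```

View pics/w2.png

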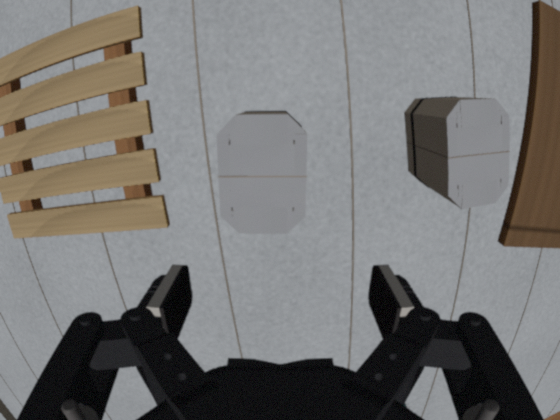

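Left mould: top face u 218–306, v 111–233, edges nearly vertical in the image. The right mould is standing upright where I put it back.

```bash
python3 -c "
from h import *
p=ctrl.camera_params('wrist')
W=np.array([plane(p,q,95,True)[:2] for q in [(218,131),(218,214),(306,131),(306,213),(262,111),(262,233)]]);print(W.round(1).tolist(),W[:4].mean(0),W[4:].mean(0),np.arctan2(*(W[4]-W[5])[::-1]))
for i,q in enumerate([(141,8),(168,226)]):print(plane(p,q,30,True))
c=W.mean(0);delta([c[0],c[1],61],-0.08)"
```

```text
[[513.1, 114.7], [449.5, 123.0], [507.3, 51.1], [444.7, 55.0], [524.3, 81.4], [430.9, 90.4]] [478.65402702  85.96216205] [477.62321972  85.89712809] -0.09579172275568752
[641.64797539 193.02783514  30.        ]
[418.37176021 193.5247305   30.        ]
t 8.85 pos [449.4  75.6 198.8] F [ 1.31 -0.08  0.21] op 85.7
turn [-0.    -0.003 -0.   ] shift before turn [-27.9 137.8 -12.8] after turn [-28.  137.8 -12.6]
```

Call:
{"name": "drive_tool", "arguments": {
  "series": [100,-14,10,-6,0,0.01,0,100,-14,25,-6,0,0,0,100,0,30,0,0,0,0,100,0,30,0,0,0,0,100,0,25,0,0,0,0]
}}

```text
clock: 9.35
tcp_pos: [478.7, 83.5, 77.3]
tcp_rot: [0.034, -0.034, -0.706, 0.706]
wrist_force: [0.1, 0.8, -0.4]
opening: 85.8
```

Call:
{"name": "drive_tool", "arguments": {
  "series": [100,0,17,0,0,0,0,100,0,0,0,0,0,0,40,0,0,0,0,0,0,40,0,0,0,0,0,0,40,0,0,0,0,0,0]
}}

```text
clock: 9.85
tcp_pos: [479.0, 84.8, 62.7]
tcp_rot: [-0.033, 0.034, 0.706, -0.706]
wrist_force: [0.8, -2.2, 0.0]
opening: 65.8
```

Call:
{"name": "drive_tool", "arguments": {
  "series": [40,0,0,0,0,0,0,40,0,0,0,0,0,0,40,0,0,0,0,0,0]
}}

```text
clock: 10.15
tcp_pos: [479.0, 84.9, 62.7]
tcp_rot: [0.033, -0.034, -0.706, 0.706]
wrist_force: [-0.3, -3.6, 7.1]
opening: 65.8
```

```bash
python3 -c "
from h import *
delta([478,86,61],-0.09)"
```

```text
t 10.15 pos [479.   84.9  62.7] F [-0.28 -3.56  7.06] op 65.8
turn [-0.    -0.004 -0.002] shift before turn [ 1.1  1.7 -1. ] after turn [ 1.1  1.7 -1. ]
```

Call:
{"name": "drive_tool", "arguments": {
  "series": [40,0,-3,0,0,0,0,40,0,-12,0,0,0,0,40,0,-25,0,0,0,0,40,0,-25,0,0,0,0,40,0,-15,0,0,0,0]
}}

```text
clock: 10.65
tcp_pos: [478.4, 85.4, 143.9]
tcp_rot: [-0.033, 0.034, 0.706, -0.706]
wrist_force: [1.3, 0.6, -4.9]
opening: 65.3
```

Call:
{"name": "drive_tool", "arguments": {
  "series": [40,0,0,0,0,0,0,40,0,0,0,0,0,0,40,0,0,0,0,0,0,40,0,0,0,0,0,0,40,0,0,0,0,0,0]
}}

```text
clock: 11.15
tcp_pos: [477.6, 85.1, 141.0]
tcp_rot: [0.034, -0.033, -0.706, 0.706]
wrist_force: [0.3, 0.9, -4.1]
opening: 65.6
```

```bash
python3 wz.py; python3 -c "
from h import *
delta([530,315,145],0)"
```

```text
F [-0.13  0.18 -4.55] sd [0.3  0.41 0.55] T [-0.01  -0.012 -0.015] eff [ 0.000e+00 -4.547e+01 -2.228e+01  0.000e+00  2.000e-02 -0.000e+00] q [0.034 0.321 1.869 0.    0.952 1.699]
t 11.75 pos [478.2  85.2 141.9] F [ 0.13  0.23 -4.04] op 65.4
turn [ 0.    -0.094 -0.   ] shift before turn [ -29.9   -3.1 -233.7] after turn [ -51.8   -3.1 -229.8]
```

The left mould weighs about 4.5 N against about 6.2 N, so it is the empty one. Taking it to the rack.

Call:
{"name": "drive_tool", "arguments": {
  "series": [40,-3,0,-20,0,-0.03,0,40,-5,0,-35,0,-0.03,0,40,-7,0,-40,0,-0.034,0,40,-9,0,-40,0,0,0,40,-9,0,-40,0,0,0]
}}

```text
clock: 12.25
tcp_pos: [516.8, 260.7, 141.8]
tcp_rot: [0.0, -0.0, -0.707, 0.707]
wrist_force: [1.3, -0.6, -4.3]
opening: 65.9
```

Call:
{"name": "drive_tool", "arguments": {
  "series": [40,-9,0,-35,0,0,0,40,-8,0,-18,0,0,0,40,0,0,0,0,0,0,40,0,0,0,0,0,0,40,0,0,0,0,0,0]
}}

```text
clock: 12.75
tcp_pos: [532.9, 311.1, 141.4]
tcp_rot: [0.001, 0.0, -0.707, 0.707]
wrist_force: [0.4, -0.3, -4.8]
opening: 65.3
```

```bash
python3 -c "
from h import *
delta([530,315,93],0)"
```

```text
t 12.75 pos [532.9 311.1 141.4] F [ 0.37 -0.29 -4.85] op 65.3
turn [-0.001 -0.001  0.001] shift before turn [ 2.8 48.4 -3.9] after turn [ 2.9 48.4 -3.9]
```

Call:
{"name": "drive_tool", "arguments": {
  "series": [40,2,12,-3,0,0,0,40,0,15,0,0,0,0,40,0,12,0,0,0,0,40,0,5,0,0,0,0,40,0,2,0,0,0,0]
}}

```text
clock: 13.25
tcp_pos: [531.0, 314.6, 94.8]
tcp_rot: [0.001, 0.0, -0.707, 0.707]
wrist_force: [1.5, -0.1, -3.7]
opening: 65.6
```

Call:
{"name": "drive_tool", "arguments": {
  "series": [40,0,0,0,0,0,0,40,0,1,0,0,0,0,40,0,0,0,0,0,0]
}}

```text
clock: 13.55
tcp_pos: [532.1, 315.3, 95.3]
tcp_rot: [0.0, 0.0, 0.707, -0.707]
wrist_force: [-0.5, -0.0, -4.1]
opening: 66.0
```

Call:
{"name": "drive_tool", "arguments": {
  "series": [40,0,0.6,0,0,0,0,40,0,0,0,0,0,0]
}}

```text
clock: 13.75
tcp_pos: [531.8, 315.2, 94.5]
tcp_rot: [0.0, 0.0, 0.707, -0.707]
wrist_force: [-0.3, 0.3, -4.1]
opening: 65.7
```

Call:
{"name": "drive_tool", "arguments": {
  "series": [40,0,1,0,0,0,0,40,0,0,0,0,0,0,40,0,0,0,0,0,0]
}}

```text
clock: 14.05
tcp_pos: [531.6, 315.1, 93.2]
tcp_rot: [-0.0, 0.0, 0.707, -0.707]
wrist_force: [-0.9, -0.4, -4.7]
opening: 65.6
```

Call:
{"name": "drive_tool", "arguments": {
  "series": [40,0,0.7,0,0,0,0,40,0,0,0,0,0,0,40,0,0,0,0,0,0]
}}

```text
clock: 14.35
tcp_pos: [531.7, 315.2, 92.8]
tcp_rot: [0.0, 0.0, 0.707, -0.707]
wrist_force: [-0.6, 0.4, -2.5]
opening: 65.5
```

Call:
{"name": "drive_tool", "arguments": {
  "series": [40,0,0.3,0,0,0,0,100,0,0,0,0,0,0,100,0,0,0,0,0,0,100,0,0,0,0,0,0,100,0,0,0,0,0,0]
}}

```text
clock: 14.85
tcp_pos: [531.9, 315.2, 92.4]
tcp_rot: [0.0, 0.0, 0.707, -0.707]
wrist_force: [-0.2, -0.8, -0.6]
opening: 85.4
```

Call:
{"name": "drive_tool", "arguments": {
  "series": [100,0,0,0,0,0,0,100,0,-20,0,0,0,0,100,0,-40,0,0,0,0,100,0,-40,0,0,0,0,100,0,-25,0,0,0,0]
}}

```text
clock: 15.35
tcp_pos: [532.8, 315.7, 220.4]
tcp_rot: [0.001, 0.001, 0.708, -0.707]
wrist_force: [0.4, 0.0, 0.1]
opening: 85.3
```

```bash
python3 -c "
from h import *
delta([484,-94,200],0.066)
shot('side','pics/s2.png')"
```

```text
t 15.35 pos [532.8 315.7 220.4] F [0.44 0.04 0.05] op 85.3
turn [ 0.001 -0.066 -0.003] shift before turn [ 48.8  19.6 409.7] after turn [ 75.7  20.4 405.6]
```

View pics/s2.png

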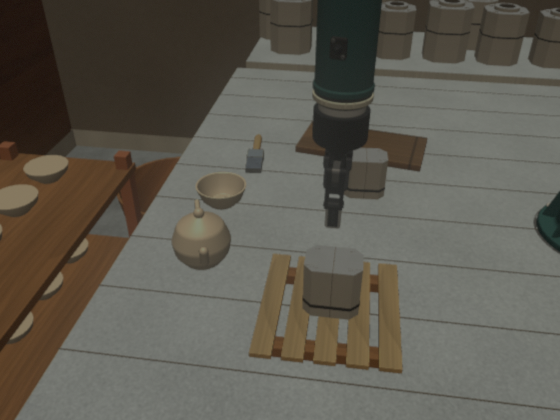

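The side view shows the empty mould upright in the middle of the rack (px 333,282). Back to the full one.

Call:
{"name": "drive_tool", "arguments": {
  "series": [100,0,0,0,0,-0.033,0,100,0,0,0,0,-0.033,0,100,8,2,40,0,0,0,100,8,2,42,0,0,0,100,8,2,42,0,0,0]
}}

```text
clock: 15.9
tcp_pos: [515.4, 188.8, 210.9]
tcp_rot: [-0.024, 0.024, -0.707, 0.707]
wrist_force: [0.4, -1.2, 1.0]
opening: 85.7
```

Call:
{"name": "drive_tool", "arguments": {
  "series": [100,8,2,42,0,0,0,100,8,2,42,0,0,0,100,8,2,42,0,0,0,100,8,2,42,0,0,0,100,8,2,42,0,0,0]
}}

```text
clock: 16.4
tcp_pos: [489.3, -23.9, 201.1]
tcp_rot: [0.023, -0.023, 0.707, -0.707]
wrist_force: [0.3, 0.7, 1.4]
opening: 85.4
```

Call:
{"name": "drive_tool", "arguments": {
  "series": [100,8,2,42,0,0,0,100,4,2,29,0,0,0,100,0,0,0,0,0,0,100,0,0,0,0,0,0,100,0,0,0,0,0,0]
}}

```text
clock: 16.9
tcp_pos: [482.3, -93.1, 197.1]
tcp_rot: [0.023, -0.023, 0.707, -0.706]
wrist_force: [-0.6, -0.9, -0.2]
opening: 85.6
```

```bash
python3 -c "
from h import *
delta([484,-94,61],0.066)
im,p=shot('wrist','pics/w3.png')"
```

```text
t 16.9 pos [482.3 -93.1 197.1] F [-0.59 -0.94 -0.22] op 85.6
turn [0.001 0.    0.   ] shift before turn [ -1.6 136.1   1.1] after turn [ -1.6 136.1   1. ]
```

View pics/w3.png

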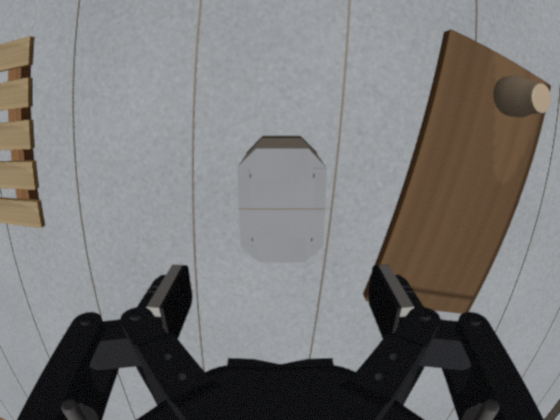

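The right mould's top face is centred at u≈282, midway between the jaws and square to them. Descending to grip.

Call:
{"name": "drive_tool", "arguments": {
  "series": [100,-1,25,1,0,0,0,100,0,35,0,0,0,0,100,0,35,0,0,0,0,100,0,25,0,0,0,0,100,0,15,0,0,0,0]
}}

```text
clock: 17.45
tcp_pos: [482.5, -93.2, 60.3]
tcp_rot: [0.023, -0.025, 0.707, -0.706]
wrist_force: [0.0, 0.6, -0.5]
opening: 85.1
```

Call:
{"name": "drive_tool", "arguments": {
  "series": [100,0,0,0,0,0,0,40,0,0,0,0,0,0,40,0,0,0,0,0,0,40,0,0,0,0,0,0,40,0,0,0,0,0,0],
  "grip_force": 45
}}

```text
clock: 17.95
tcp_pos: [484.2, -94.6, 63.1]
tcp_rot: [0.024, -0.023, 0.707, -0.707]
wrist_force: [0.4, 4.0, 3.6]
opening: 65.2
```

Call:
{"name": "drive_tool", "arguments": {
  "series": [40,0,0,0,0,0,0,40,0,0,0,0,0,0]
}}

```text
clock: 18.15
tcp_pos: [484.2, -94.6, 63.1]
tcp_rot: [0.024, -0.023, 0.707, -0.707]
wrist_force: [0.6, 5.0, 7.3]
opening: 65.3
```

Call:
{"name": "drive_tool", "arguments": {
  "series": [40,0,-3,0,0,0,0,40,0,-15,0,0,0,0,40,0,-30,0,0,0,0,40,0,-30,0,0,0,0,40,0,-25,0,0,0,0]
}}

```text
clock: 18.65
tcp_pos: [482.8, -95.2, 166.0]
tcp_rot: [-0.023, 0.024, -0.707, 0.707]
wrist_force: [1.0, 0.0, -6.7]
opening: 65.8
```

Call:
{"name": "drive_tool", "arguments": {
  "series": [40,0,-14,0,0,0,0,40,0,0,0,0,0,0,40,0,0,0,0,0,0]
}}

```text
clock: 18.95
tcp_pos: [482.7, -95.0, 178.5]
tcp_rot: [0.023, -0.024, 0.707, -0.707]
wrist_force: [-0.2, 0.1, -7.0]
opening: 65.2
```

```bash
python3 -c "
from h import *
delta([493,-309,181],0.066)"
```

```text
t 18.95 pos [482.7 -95.  178.5] F [-0.22  0.12 -7.  ] op 65.2
turn [ 0.    -0.     0.001] shift before turn [  3.8  -2.5 214.3] after turn [  3.9  -2.5 214.3]
```

Call:
{"name": "drive_tool", "arguments": {
  "series": [40,1,-1,20,0,0,0,40,1,-1,35,0,0,0,40,1,0,35,0,0,0,40,1,0,35,0,0,0,40,0,0,35,0,0,0]
}}

```text
clock: 19.45
tcp_pos: [488.5, -255.5, 179.0]
tcp_rot: [0.022, -0.024, 0.708, -0.706]
wrist_force: [0.1, 0.6, -6.5]
opening: 65.4
```

Call:
{"name": "drive_tool", "arguments": {
  "series": [40,0,0,30,0,0,0,40,0,0,18,0,0,0,40,0,0,6,0,0,0,40,0,0,0,0,0,0,40,0,0,0,0,0,0]
}}

```text
clock: 19.95
tcp_pos: [493.0, -307.0, 180.4]
tcp_rot: [0.023, -0.024, 0.708, -0.706]
wrist_force: [0.0, -0.6, -7.4]
opening: 65.3
```

Call:
{"name": "drive_tool", "arguments": {
  "series": [40,0,0,0,0,0,0,40,0,0,0,0,0,0,40,0,0,0,0,0,0,40,0,0,0,0,0,0,40,0,0,0,0,0,0]
}}

```text
clock: 20.45
tcp_pos: [493.7, -308.5, 181.3]
tcp_rot: [-0.023, 0.023, -0.707, 0.707]
wrist_force: [-0.7, 0.5, -6.2]
opening: 65.5
```

```bash
python3 wz.py; python3 -c "
from h import *
a,_=shot('side','pics/s3.png');b,_=shot('top','pics/t3.png')
cv2.imwrite('pics/st.png',cv2.resize(np.hstack([a[60:400,140:460],b[90:390,80:500][:, :]] if 0 else [cv2.resize(a,(400,300)),cv2.resize(b,(400,300))]),None,fx=1,fy=1)[:,:,::-1])
delta([493,-309,181],0.066)"
```

```text
F [ 0.09  0.14 -6.67] sd [0.49 0.39 0.48] T [ 0.003 -0.007 -0.013] eff [ 4.000e-02 -5.614e+01 -2.735e+01  0.000e+00  1.000e-02  0.000e+00] q [-0.678  0.395  1.621  0.     1.126  0.827]
t 21.15 pos [ 493.6 -308.7  181.2] F [-0.23  0.15 -6.72] op 65.7
turn [ 0. -0.  0.] shift before turn [0.6 0.2 0.2] after turn [0.6 0.2 0.2]
```

View pics/st.png

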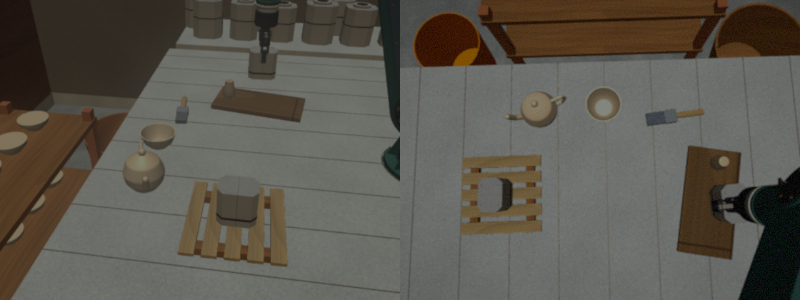

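The empty mould stands upright on the rack. The full one is held upright and still over the board centre, and the other ware hasn't moved. Handing in.

```bash
python3 -c "
from station import ctrl
print(ctrl.finish_job())"
```

```text
the job is handed in; nothing more can be done
None
```

The job is done and handed in at about 21 s of the 72 s allowed; no verdict was reported.

- **Weighing:** I lifted both moulds in turn. The right one read about 6.5 N and the left about 4.5 N (reading noise about 0.5 N), so the left one is the empty one.
- **Empty mould:** I lowered the left one gently onto the middle of the rack and let go. The last pictures show it standing upright and untouched.
- **Full mould:** The right one is held upright and still. The tool is at about (494, -309) mm against my board-centre estimate of (493, -309) mm. Its underside is about 118 mm above the bench, 10 cm clear of the board. It reads about 6.7 N in the gripper.
- **Other ware:** The bowl, teapot, brush and pestle head look unmoved in the last pictures.

When I set the full mould back on the bench after weighing, I pressed it down with about 31 N for a moment before easing off. That was at the wrist, whose limit is 120 N. I also turned the tool the wrong way once, in free air, and corrected it. None of the last checks failed or disagreed.

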